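# Pack the dressing pot and click the lunchbox shut

## Task

Stand the small steel dressing pot upright in the round collar on the lunchbox floor, setting it down gently rather than letting it drop. Then swing the lid over and press its front edge down, firmly but without forcing it, until both spring clips have snapped under their ribs on the front of the box, and let go. Leave the bottle, the two glasses and the chopstick rest as they stand.

Things in the scene. Friction and masses are not known exactly. Their poses are not given: they have to be found in the camera images.
- lunchbox: Hard plastic lunchbox, grey, white lid, fixed to the tray. 130 mm deep (own x), 190 mm wide (own y), rim 62 mm high, walls and floor 3 mm. Origin: centre of the underside; own -x is the front with the clips, facing the robot within 20 degrees, own +y its left seen from the robot, z up. A 3 mm divider, top 29 mm above the underside, runs along x at y = -36 mm. Stiff silicone seal along the front rim, 3 mm proud.
- well (a point): Middle of the round collar on the lunchbox floor, at floor level (3 mm above the box's underside), at own x = -12, y = +30 mm of the box. The collar is 56 mm wide inside, 62 mm outside and 10 mm high; the pot stands on the floor inside it.
- pot_center (a point): Centre (half-way up) of the loose dressing pot: plain upright stainless steel cylinder with a flat screw top, 50 mm diameter, 50 mm high, 55 to 120 g, standing on the tray's front half (tray floor 9 mm above the table). Own z is up when it stands.
- lid_hinge (a point): Middle of the lid's hinge axis, at the rear rim of the box (box x = +68 mm, z = 64.5 mm); the axis runs along the box's y. The lid is a 5 mm plate, 136 mm from the axis to its front edge and 196 mm wide, swinging up and back. It twists a little under load: pressed off to one side, the clip on that side may snap in alone.
- lid (a joint): Lid angle about its hinge, rad: 0 closed on the rim, 1.57 upright, 1.95 leaning fully back. Stays where left above 1.15; below that it sinks slowly and rests at about 0.05, hooks lying on the ribs. Pressed at the front edge, the hooks ride over the ribs and the seal (7 N per mm over the last 3 mm) is squeezed almost flat before the clips snap in: 12 to 17 N in all, over 20 N is forcing it. Latched, let go: 0.005.
- press_pad (a point): Middle of the raised thumb pad (18 x 50 mm) on top of the lid at its front edge, midway between the two clips; on the pad's surface, moves with the lid. It lies 124 mm from the hinge axis and, with the lid closed, 69 mm above the box's underside (box x = -56 mm, y = 0).
- rib_left (a point): Strike rib of the left clip, moulded on the front wall of the box at y = +60 mm: 36 mm wide, standing 4 mm proud of the wall, with a long bevel above (30 degrees from the wall) and flat below. The point is the outer edge of its underside (box x = -69 mm, z = 42.5 mm).
- rib_right (a point): The same point of the right clip's strike rib (box y = -60 mm).
- hook_left (a point): Inner tip of the left clip's hook. The clip is a 34 x 30 mm plastic flap hung on a pin at the lid's front edge; a spring holds it in; its hook (30 mm wide, flat above, bevelled below) points to the wall. Lying on the rib, the tip is about 6 mm higher than the rib point; riding over, level with it or higher and as far out as it; snapped in, 0 to 1 mm lower and 3 mm nearer the wall.
- hook_right (a point): The same point of the right clip's hook (box y = -60 mm).
- bottle: Green glass bottle with a black twist cap, 68 mm diameter, 230 mm high, standing on the tray; to be left alone. Origin at the centre of its underside.
- glass_a: Clear drinking glass, 66 mm diameter, 85 mm high, standing on the tray; to be left alone. Origin at the centre of its underside.
- glass_b: The second clear glass, the same as the first; to be left alone.
- rest: Stainless steel chopstick rest, a bar 62 x 14 x 11 mm with raised ends, lying on the tray in front of the lunchbox; to be left alone. Origin at the centre of its underside.
Mind the look-alikes: they are no part of the job. What is meant by the part that bears pot_center is not red, and is the smaller of those in its own colour.

How it is judged:
By the outcome, as a careful person would: the job done as asked, in the order asked, and still so for the second after the job is handed in, with the robot touching nothing.
It also fails if it takes over 43 s, if anything falls off the work surface, if the arm or the gripper's body presses on something with over 40 N, if the wrist force passes 120 N, or if a joint passes its speed limit or range.

## Robot

A 6-joint arm with a two-finger parallel gripper is mounted at the origin on the work surface. World frame = base frame: x ahead of the robot, y to its left, z up, the work surface at z = 0. Lengths are in mm, angles in rad, forces in N, time in s.
With the tool pointing down it reaches from about 350 to 775 mm from the base axis. Payload 7.3 kg.
Tool frame: the origin (TCP) lies midway between the tips of the shut fingers; the grasp point (between the pads) lies 19 mm behind it; z points along the fingers, y is the line along which they close (so a half turn about z gives the same grasp; the last joint's range is limited). The gripper opens to 92 mm and grips with 3 to 60 N. Pads are 19 mm wide; open, the fingers measure 130 mm over their backs; the gripper's body (75 mm by 190 mm) begins 47 mm behind the grasp point.
Start: joints at [1.17, 0.342, 1.524, -0, 1.275, -0.146], TCP at [132.313, 508.077, 188.141] pointing down, gripper open.
Joint ranges: [-2.53, 2.53], [-0.77, 2.02], [0.04, 2.7], [-1, 4.14], [0.28, 2.66], [-3.11, 3.11]. Speed limits (rad/s): [2.57, 2.57, 3.14, 3.14, 3.14, 3.14].

## Interface

Orientations are given as [roll, pitch, yaw] about the fixed x, y, z axes, in that order (R = Rz(yaw) Ry(pitch) Rx(roll)).
In Python, from plant import bot gives the robot as it stands. The module is installed in compiled form; this text tells all that it offers.
- The arm moves only by the shell command python3 -m crank 'ROWS' [OPENING]. ROWS is JSON, a list of rows, each a list of 6 numbers: the shift along the tool's x, y, z in m, then the turn, a rotation vector about the tool's x, y, z in rad. In form: [[dx, dy, dz, wx, wy, wz], ...]. A call has 1 to 5 rows; each row shifts and turns the commanded pose from where the row before left it, along the tool's axes as they then stand; what a row does not reach is not made up. A row lasts 1/8 s, in which the tool goes at most 62.5 mm and 10.7 degrees, less where a joint would pass 70% of its speed; a pose out of reach is approached as far as the arm can. A call is refused whole if a number of a shift passes 0.0625 or a number of a turn 0.188, either way. A call with a gripper value outside its range is refused whole. OPENING is the opening in per cent of the stroke, from 0 (shut) to 100 (fully open), set as the call begins (- or left out, the last holds). The fingers move at their own pace and stop on an object; the grip force is fixed at half the most. Time passes only in rows, so rows that do not move let the fingers close. It gives the time, the measured TCP pose, the force, the opening and the grip force at its end, in the units of the state.
- bot.get_obs(): the state, without advancing time (a new reading comes with each control period).
- bot.capture(name): name is "scene" or "side" or "wrist"; returns a dict with "color" (400x640x3 uint8, blue, green, red), "fov_y" (degrees; the focal length in pixels is half the picture's height over the tangent of half this angle, whatever the lens; pixels are square), "cx", "cy" (the principal point, pixels), "extrinsics" (4x4, takes a point from world to camera coordinates); the wrist camera has in their place "tool_from_camera" (4x4, takes a point from camera to tool coordinates, whose origin is the TCP and whose axes are the flange's). Camera axes: x right, y up, looking along -z (the intrinsics and any distortion apply to the point x, -y, -z); pixel columns grow to the right and rows downward; lengths in mm; the calibration is good to about 2 mm. A picture is of the moment at which its call begins: read the wrist's pose just before it. There is no depth.
- bot.close_job(): hands the job in; it is judged then, once.
The state is a dict: "time": time; "joint_positions": joint angles; "dq": joint speeds; "tau": joint torques, N m; "tool_pos": TCP position; "tcp_rot": TCP orientation; "contact_force": force on the tool from outside, world axes, zero at the start; "moment": the same for the moment, N m; "grip_width": finger opening in mm; "finger_force": force on a finger pad.
Only numpy, scipy, OpenCV 4.12 (cv2) and the standard library are available. Lean on these libraries where they do the work, as an engineer would, in place of code of your own. Each camera call takes 0.05 s, during which the arm holds its last target. There are 200 camera calls.

## Working session

There is one attempt and no reset: what is moved stays moved. The work goes in short steps, Python scripts to look and compute and a shell command to move; the robot and the scene stay as the last step left them, time stands still between calls to the robot, and variables do not carry over. Pictures are saved under pics/ and viewed, at most 10 in all, crops included, and the job is handed in when it is done.

```bash
mkdir -p pics
cat > h.py <<'E'
import numpy as np,cv2
from plant import bot
def cap(n,f):
    o=bot.get_obs(); c=bot.capture(n); cv2.imwrite('pics/'+f,c['color']); return o,c
E
python3 - <<'E'
from h import *
import pickle
for n in('scene','side'):
    o,c=cap(n,n+'0.png'); pickle.dump(c,open(n+'.pkl','wb'))
    print({k:(v if not hasattr(v,'shape') or v.size<20 else v.shape) for k,v in c.items()})
a=np.hstack([cv2.imread('pics/scene0.png'),cv2.imread('pics/side0.png')])
print(o)
E
```

```text
{'color': (400, 640, 3), 'fov_y': 50.59183348254123, 'cx': 325.9327070124647, 'cy': 199.90283716073532, 'extrinsics': array([[-3.89569593e-01,  9.20980883e-01, -5.45386595e-03,
         2.59360536e+02],
       [-7.55410077e-01, -3.16135304e-01,  5.73946065e-01,
         3.31976473e+02],
       [ 5.26869194e-01,  2.27711840e-01,  8.18874942e-01,
        -1.42799070e+03],
       [ 0.00000000e+00,  0.00000000e+00,  0.00000000e+00,
         1.00000000e+00]])}
{'color': (400, 640, 3), 'fov_y': 55.08382129406768, 'cx': 317.0133813713678, 'cy': 204.82037910753823, 'extrinsics': array([[-7.63087986e-01, -6.46253123e-01, -7.32295569e-03,
         3.68626928e+02],
       [ 3.67639579e-01, -4.43367580e-01,  8.17475583e-01,
        -2.55907453e+02],
       [-5.31542910e-01,  6.21113588e-01,  5.75916700e-01,
        -5.18461691e+02],
       [ 0.00000000e+00,  0.00000000e+00,  0.00000000e+00,
         1.00000000e+00]])}
{'time': 0.05, 'joint_positions': array([ 1.17001346e+00,  3.42731615e-01,  1.52499744e+00,  1.17272730e-05,
        1.27540227e+00, -1.45992961e-01]), 'dq': array([ 0.00155317,  0.00037308, -0.0025186 ,  0.00189492, -0.00245906,
        0.00016349]), 'tau': array([ 2.07001249e-03, -4.32421732e+01, -2.44991148e+01,  7.19335419e-02,
        5.24052093e-02, -4.28941678e-05]), 'tool_pos': array([132.11259259, 507.63265261, 187.44722696]), 'tcp_rot': array([-3.14007198e+00, -2.34933760e-04,  2.88679914e+00]), 'contact_force': array([-0.11759876, -0.27831991,  0.81837847]), 'moment': array([-0.01496572, -0.02521869, -0.03136871]), 'finger_force': 0.0, 'grip_width': 91.64608938932341}
```

View pics/scene0.png

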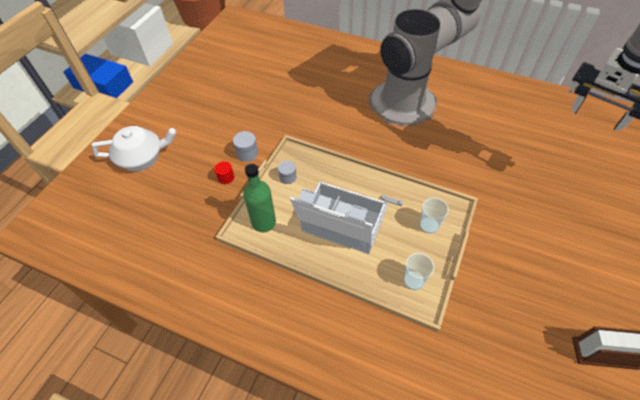

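View pics/side0.png

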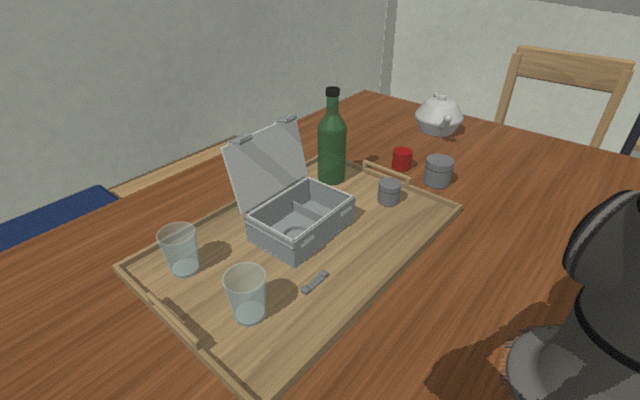

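The scene view shows three pots. A large grey one at (245,146) stands off the tray, a red one is at (225,173), and a small grey one at (287,172) stands on the tray. The small grey pot fits because it is not red, is the smaller of the two greys, and is on the tray's front half. In the side view it is at (389,192). The box is at about (340,215) in the scene view and (300,220) in the side view, with its lid leaning back. I'll confirm in enlarged crops.

Run:
```python
import cv2
a=cv2.imread('pics/side0.png')[115:265,220:420];cv2.imwrite('pics/side0c.png',cv2.resize(a,None,fx=4,fy=4,interpolation=2))
a=cv2.imread('pics/scene0.png')[130:280,215:415];cv2.imwrite('pics/scene0c.png',cv2.resize(a,None,fx=4,fy=4,interpolation=2))
```

```text
(no output)
```

View pics/side0c.png

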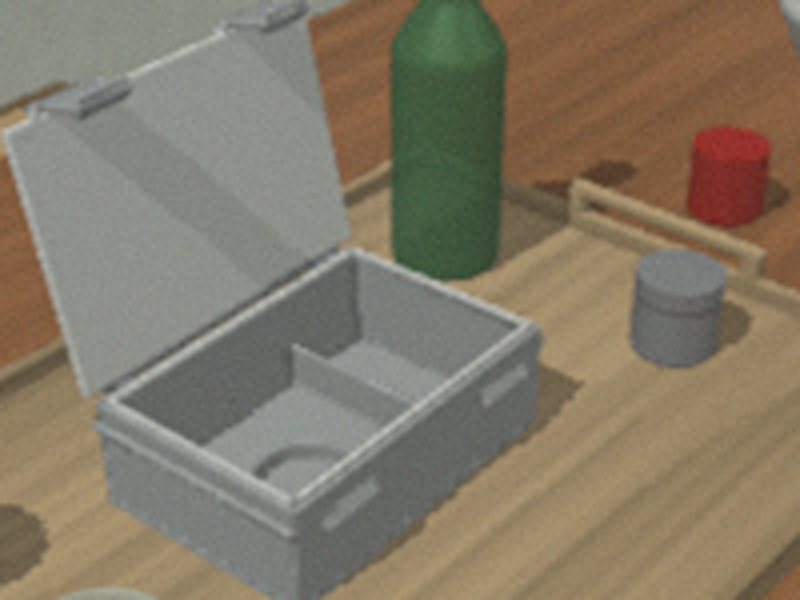

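View pics/scene0c.png

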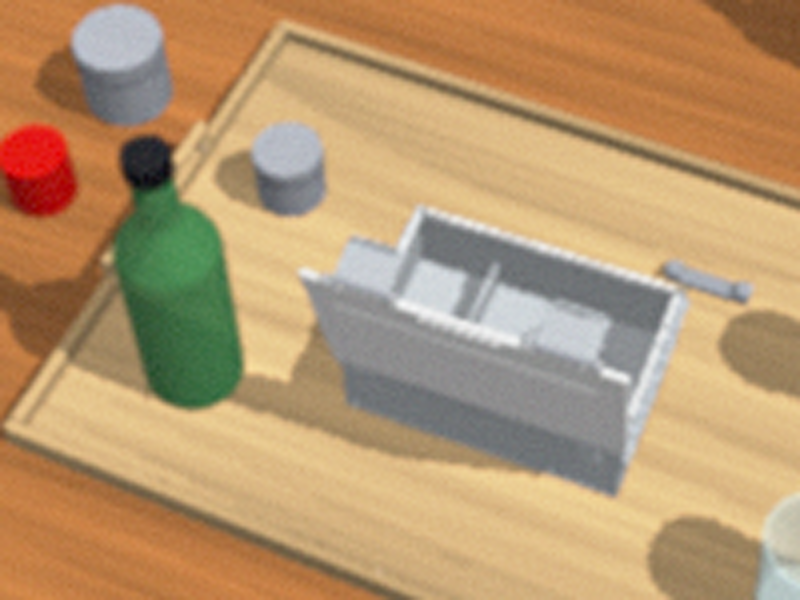

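Confirmed. The small grey pot is at side crop (678,308), just in front of the tray's handle, and at scene crop (289,168). The box rim corners are at side crop (296,510), (538,328), (353,250) and (100,405). The lid's front corners are at (8,130) and (305,18).

```bash
cat >> h.py <<'E'
import pickle
from scipy.optimize import least_squares
def proj(c,P,E=None):
    E=c['extrinsics'] if E is None else E
    p=np.c_[np.atleast_2d(P),np.ones(len(np.atleast_2d(P)))]@E.T
    f=200/np.tan(np.radians(c['fov_y']/2))
    return np.c_[c['cx']+f*p[:,0]/-p[:,2],c['cy']-f*p[:,1]/-p[:,2]]
def box(q,B):
    c,s=np.cos(q[2]),np.sin(q[2]); B=np.atleast_2d(B).astype(float)
    return np.c_[q[0]+c*B[:,0]-s*B[:,1],q[1]+s*B[:,0]+c*B[:,1],9+B[:,2]]
E
python3 - <<'E'
from h import *
S=pickle.load(open('side.pkl','rb'));C=pickle.load(open('scene.pkl','rb'))
B1=np.array([[-65,95,62],[-65,-95,62],[65,-95,62],[65,95,62],[65,95,0],[-65,-95,0],[-65,95,0]])
u1=np.array([[296,510],[538,328],[353,250],[100,405],[110,502],[537,420],[300,600]])/4+[220,115]
B2=np.array([[-65,-95,62],[-65,95,62],[65,95,0],[65,-95,0]])
u2=np.array([[420,208],[685,290],[617,495],[350,405]])/4+[215,130]
def r(q): return np.r_[(proj(S,box(q,B1))-u1).ravel(),(proj(C,box(q,B2))-u2).ravel()]
s=least_squares(r,[550,0,0],loss='soft_l1');q=s.x;print('box',q,np.degrees(q[2]));print(r(q).reshape(-1,2).round(1).tolist())
np.save('box.npy',q)
print('well',box(q,[-12,30,3]),'pad closed',box(q,[-56,0,69]))
p1=np.array([678,309])/4+[220,115];p2=np.array([289,168])/4+[215,130]
def rp(p): return np.r_[(proj(S,p)[0]-p1),(proj(C,p)[0]-p2)]
s=least_squares(rp,[450,-100,34]);print('pot',s.x,s.fun)
L=np.array([[8,130],[305,18]])/4+[220,115]
def lid(a): return box(q,[[68-136*np.cos(a[0]),y,64.5+136*np.sin(a[0])] for y in(98,-98)])
s=least_squares(lambda a:(proj(S,lid(a))-L).ravel(),[1.8]);print('lid',s.x,s.fun)
E
```

```text
box [ 5.28532896e+02 -6.38327989e+00  2.02591240e-02] 1.1607623010687413
[[-0.2, 0.7], [1.1, -1.3], [-0.9, -2.0], [-1.7, -0.9], [-0.5, -0.4], [-0.2, -0.3], [0.2, 3.8], [-0.3, -1.8], [0.7, -1.2], [0.1, -0.1], [-0.8, -1.0]]
well [[515.92762627  23.36747098  12.        ]] pad closed [[472.54438761  -7.51771323  78.        ]]
pot [ 447.09762802 -212.65466302   31.74230586] [ 0.10036425 -0.08058825  0.07327988  0.14714482]
lid [1.75454346] [ 0.06960119  0.25066783  0.32017003 -5.51463108]
```

```bash
python3 -m crank '[[0,0,0,0,0,-0.127],[0,0,0,0,0,-0.127],[-0.045,-0.043,0,0,0,0],[-0.045,-0.043,0,0,0,0],[-0.045,-0.043,0,0,0,0]]' 100
python3 -m crank '[[-0.045,-0.043,0,0,0,0],[-0.045,-0.043,0,0,0,0],[-0.01,-0.056,0,0,0,0],[-0.01,-0.056,0,0,0,0],[-0.01,-0.056,0,0,0,0]]'
python3 -m crank '[[-0.01,-0.056,0,0,0,0],[-0.01,-0.056,0,0,0,0],[-0.01,-0.056,0,0,0,0],[-0.01,-0.056,0,0,0,0],[-0.01,-0.056,0,0,0,0]]'
```

```text
time: 0.72
tool_pos: [268.0, 377.5, 187.9]
tcp_rot: [-3.141, -0.0, -3.141]
contact_force: [1.1, 0.4, 1.0]
grip_width: 91.3
finger_force: 0.0
time: 1.35
tool_pos: [386.9, 123.1, 187.9]
tcp_rot: [3.142, -0.0, 3.141]
contact_force: [0.7, -0.1, -0.2]
grip_width: 91.6
finger_force: 0.0
time: 1.98
tool_pos: [436.7, -157.0, 187.9]
tcp_rot: [3.141, -0.0, 3.14]
contact_force: [0.8, 0.8, 0.4]
grip_width: 91.5
finger_force: 0.0
```

```bash
python3 -m crank '[[-0.010,-0.056,0.02,0,0,0],[0,0,0.03,0,0,0],[0,0,0,0,0,0]]'
python3 - <<'E'
from h import *
o,c=cap('wrist','w1.png'); print(o['tool_pos'],c['fov_y'],c['cx'],c['cy'],c['tool_from_camera'].round(3))
E
```

```text
time: 2.35
tool_pos: [445.0, -210.5, 135.9]
tcp_rot: [3.138, -0.005, 3.14]
contact_force: [0.7, -0.0, 0.3]
grip_width: 91.6
finger_force: 0.0
[ 444.9618591  -210.5497242   135.88574958] 67.97300150867687 316.93145173525176 201.56142695604214 [[  -0.       0.963    0.269   72.528]
 [   1.       0.       0.       0.322]
 [   0.       0.269   -0.963 -197.743]
 [   0.       0.       0.       1.   ]]
```

View pics/w1.png

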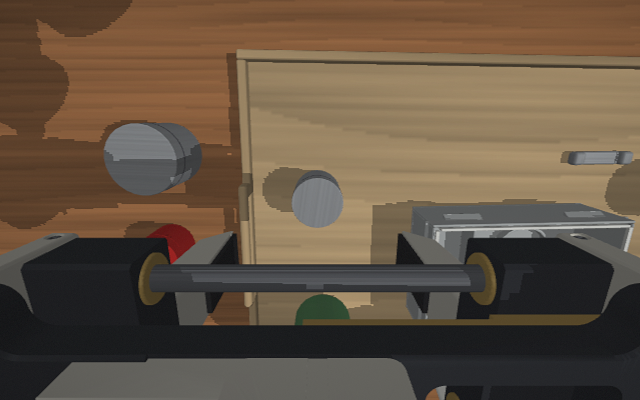

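The wrist view shows the pot's top disc centred at (317,200), the box front rim from (413,210) eastward with ribs at (462,216) and (583,214), and the right finger clear of the box.

```bash
cat >> h.py <<'E'
from scipy.spatial.transform import Rotation as Ro
def wE(o,c):
    T=np.eye(4);T[:3,:3]=Ro.from_euler('xyz',o['tcp_rot']).as_matrix();T[:3,3]=o['tool_pos']
    return np.linalg.inv(T@c['tool_from_camera'])
def ray(c,E,u,z):
    f=200/np.tan(np.radians(c['fov_y']/2));I=np.linalg.inv(E)
    d=I[:3,:3]@[(u[0]-c['cx'])/f,-(u[1]-c['cy'])/f,-1];o=I[:3,3]
    return o+d*(z-o[2])/d[2]
E
python3 - <<'E'
from h import *
o=bot.get_obs();c=bot.capture('wrist');E=wE(o,c);q=np.load('box.npy')
print(ray(c,E,(317,201),59))
for n,b in dict(frim=[-65,-95,62],ribR=[-69,-60,46],ribL=[-69,60,46],well=[-12,30,13]).items(): print(n,proj(c,box(q,b),E).round())
C=pickle.load(open('scene.pkl','rb'));print('bottle',ray(C,C['extrinsics'],(215+195/4,130+385/4),9))
E
```

```text
[ 449.85345169 -210.20229885   59.        ]
frim [[431. 220.]]
ribR [[461. 210.]]
ribL [[583. 208.]]
well [[521. 248.]]
bottle [ 623.47234408 -199.32456353    9.        ]
```

```bash
python3 -m crank '[[-0.004,0,0.04,0,0,0],[0,0,0.04,0,0,0],[0,0,0.027,0,0,0],[0,0,0,0,0,0]]'
python3 -m crank '[[0,0,0,0,0,0],[0,0,0,0,0,0],[0,0,0,0,0,0],[0,0,0,0,0,0]]' 30
python3 -m crank '[[0,0,0,0,0,0],[0,0,0,0,0,0]]'
```

```text
time: 2.95
tool_pos: [450.5, -210.2, 31.0]
tcp_rot: [3.141, -0.001, -3.141]
contact_force: [-0.3, -0.6, 1.4]
grip_width: 91.6
finger_force: 0.0
time: 3.45
tool_pos: [450.9, -211.3, 31.6]
tcp_rot: [-3.141, 0.001, 3.141]
contact_force: [0.8, -0.7, 0.4]
grip_width: 56.7
finger_force: 0.0
time: 3.7
tool_pos: [450.7, -211.2, 31.1]
tcp_rot: [3.141, -0.0, 3.141]
contact_force: [0.6, 0.9, -0.2]
grip_width: 36.6
finger_force: 0.0
```

Run:
```python
from h import *
o,c=cap('wrist','w2.png');print(o['tool_pos'],o['grip_width'],o['finger_force'])
o,d=cap('side','s2.png')
cv2.imwrite('pics/m2.png',np.vstack([cv2.resize(c['color'],(480,300)),cv2.resize(d['color'][115:240,310:510],(480,300),interpolation=2)]))
```

```text
[ 450.70692491 -211.20593809   31.07608553] 36.62252863857545 0.0
```

View pics/m2.png

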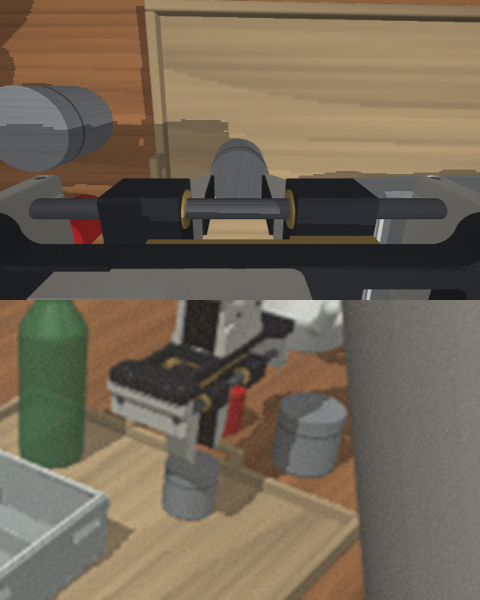

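The fingers are at 36 mm with no force, so the pot is not gripped. In the side part it still stands in its old place, and the fingertips appear at or behind its top. I'll check the geometry before moving.

Run:
```python
from h import *
S=pickle.load(open('side.pkl','rb'));C=pickle.load(open('scene.pkl','rb'))
d=bot.capture('side');w=bot.capture('wrist');s=bot.capture('scene');o=bot.get_obs()
cv2.imwrite('pics/s3.png',s['color'])
print(o['grip_width'],o['tool_pos'],o['joint_positions'])
print('side ext same',np.abs(d['extrinsics']-S['extrinsics']).max())
t=o['tool_pos']
for dz in(0,19,40,66): print(dz,((proj(S,t+[0,0,dz])[0]-[310,115])*2.4+[0,300]).round(), proj(C,t+[0,0,dz]).round(), (proj(w,t+[0,0,dz],wE(o,w))*.75).round())
E=wE(o,w); print('near top edge',ray(w,E,(317,197),59), 'near bottom edge',ray(w,E,(317,186),9))
a=s['color'][130:280,215:415];b=d['color'][150:225,350:450]
cv2.imwrite('pics/m3.png',np.vstack([cv2.resize(s['color'][140:215,250:350],None,fx=4,fy=4,interpolation=2),cv2.resize(b,None,fx=4,fy=4,interpolation=2)]))
```

```text
27.627434917498757 [ 450.74149941 -211.1647409    31.04297386] [-5.92293710e-01  4.83105579e-01  1.80058719e+00  1.40777232e-04
  8.58013806e-01 -2.16233050e+00]
side ext same 0.0
0 [187. 485.] [[287. 173.]] [[237. 169.]]
19 [189. 468.] [[287. 169.]] [[237. 176.]]
40 [191. 449.] [[286. 164.]] [[237. 187.]]
66 [194. 424.] [[285. 158.]] [[237. 204.]]
near top edge [ 422.80263365 -210.80732862   59.        ] near bottom edge [ 427.30879328 -210.79587557    9.        ]
```

View pics/m3.png

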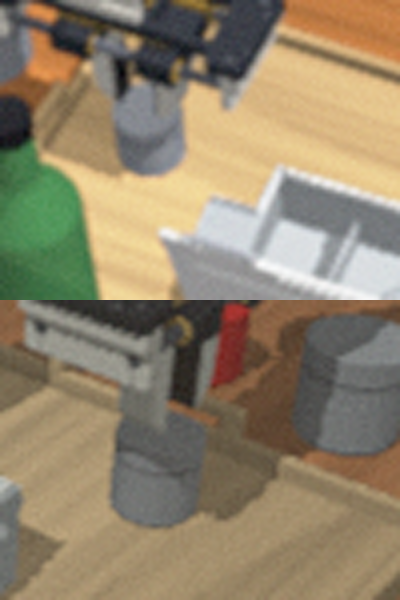

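The pot has not moved. Both outside views put the fingertips about 28 mm above the reported TCP, on top of the pot and at the right x,y. I'll open, descend to a height that is safe either way, and retry.

```bash
python3 -m crank '[[0,0,0,0,0,0],[0,0,0,0,0,0],[0,0,0,0,0,0],[0,0,0,0,0,0],[0,0,0,0,0,0]]' 100
python3 -m crank '[[0.003,0,0.008,0,0,0],[0,0,0.008,0,0,0],[0,0,0,0,0,0]]'
python3 -m crank '[[0,0,0,0,0,0],[0,0,0,0,0,0],[0,0,0,0,0,0],[0,0,0,0,0,0],[0,0,0,0,0,0]]' 30
python3 - <<'E'
from h import *
s=bot.capture('scene');d=bot.capture('side')
cv2.imwrite('pics/m4.png',np.vstack([cv2.resize(s['color'][140:215,250:350],None,fx=4,fy=4,interpolation=2),cv2.resize(d['color'][150:225,350:450],None,fx=4,fy=4,interpolation=2)]))
E
```

```text
time: 4.58
tool_pos: [450.8, -211.2, 31.1]
tcp_rot: [3.142, 0.0, 3.141]
contact_force: [-0.7, -0.3, 0.1]
grip_width: 72.9
finger_force: 0.0
time: 4.95
tool_pos: [447.1, -210.8, 14.2]
tcp_rot: [3.14, -0.002, 3.141]
contact_force: [0.4, 0.4, 1.2]
grip_width: 91.9
finger_force: 0.0
time: 5.58
tool_pos: [447.8, -211.1, 15.2]
tcp_rot: [3.142, 0.0, 3.141]
contact_force: [-0.3, 0.4, 0.1]
grip_width: 48.0
finger_force: 30.0
```

View pics/m4.png

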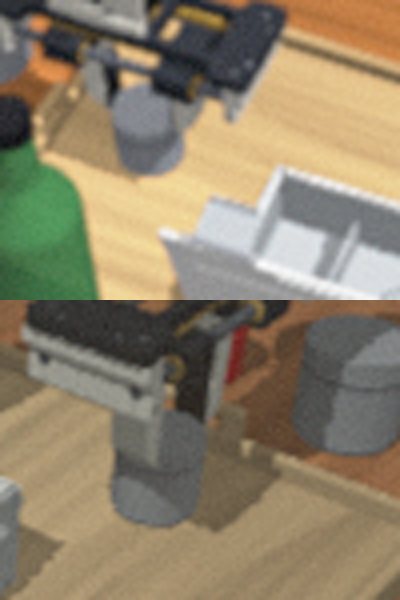

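The pot is held at 48 mm with 30 N, with the finger lapping about 15 mm of its top. Next I lift it and carry it over the well.

```bash
python3 -m crank '[[0,0,-0.01,0,0,0],[0,0,-0.03,0,0,0],[0,0,-0.05,0,0,0],[0,0.025,0,0,0,0],[-0.014,0.045,0,0,0,0]]'
python3 -m crank '[[-0.014,0.045,0,0,0,0],[-0.014,0.045,0,0,0,0],[-0.013,0.045,0,0,0,0],[-0.013,0.029,0,0,0,0],[0,0,0,0,0,0]]'
python3 -m crank '[[0,0,0,0,0,0],[0,0,0,0,0,0]]'
python3 - <<'E'
from h import *
o,c=cap('wrist','w5.png');E=wE(o,c);q=np.load('box.npy');np.save('wE5.npy',E)
print(o['tool_pos'],o['grip_width'],o['finger_force'])
for n,b in dict(FR=[-65,-95,62],FL=[-65,95,62],ribR=[-69,-60,46],ribL=[-69,60,46],well=[-12,30,13],div=[-62,-36,29]).items(): print(n,proj(c,box(q,b),E).round())
E
```

```text
time: 6.3
tool_pos: [462.0, -141.6, 106.4]
tcp_rot: [-3.14, 0.002, 3.138]
contact_force: [0.7, 0.2, -1.4]
grip_width: 48.3
finger_force: 30.0
time: 6.92
tool_pos: [516.4, 24.6, 105.5]
tcp_rot: [3.141, 0.001, -3.139]
contact_force: [-0.6, -0.7, -1.5]
grip_width: 47.9
finger_force: 30.0
time: 7.18
tool_pos: [515.6, 21.8, 105.2]
tcp_rot: [-3.141, -0.0, 3.14]
contact_force: [-0.8, -0.9, -0.5]
grip_width: 48.0
finger_force: 30.0
[515.63096773  21.82970953 105.24163806] 47.96109514515048 29.999720603227615
FR [[156. 149.]]
FL [[401. 144.]]
ribR [[207. 141.]]
ribL [[354. 138.]]
well [[318. 196.]]
div [[242. 147.]]
```

View pics/w5.png

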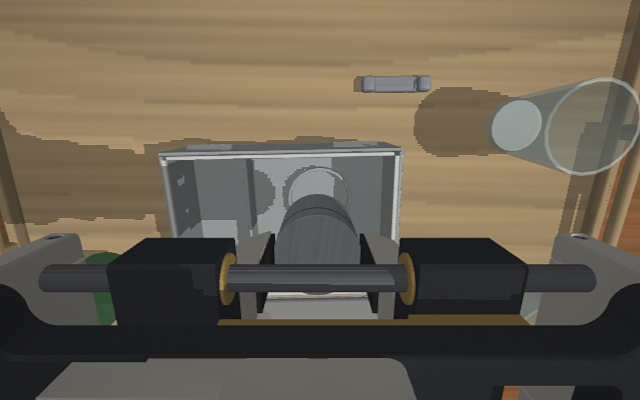

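The wrist view shows the collar ring at columns 288–351 with its near edge at row 167, where the prediction for its centre is (318,196). The held pot's near bottom edge is at (318,193). The box front rim runs from (160,152) to (401,148), and the glass is at (590,125), clear on the right.

Run:
```python
from h import *
o=bot.get_obs();c=bot.capture('wrist');E=np.load('wE5.npy')
print('pot near bottom',ray(c,E,(318,194),99),'near top',ray(c,E,(318,207),149))
print('collar near',ray(c,E,(319.5,167.5),22),'L/R',ray(c,E,(288,194),22),ray(c,E,(351,194),22))
print('rim',ray(c,E,(401,149),71),ray(c,E,(160,152),71))
for x in(278,357):print('pot side',ray(c,E,(x,235),149))
```

```text
pot near bottom [494.47356005  22.92307641  99.        ] near top [489.15046506  22.76442144 149.        ]
collar near [487.82454541  24.61693075  22.        ] L/R [513.7828199   -6.14042556  22.        ] [513.92401114  55.37289508  22.        ]
rim [465.78090248  87.26481504  71.        ] [467.65023548 -99.52207221  71.        ]
pot side [5.05356993e+02 4.85582544e-01 1.49000000e+02]
pot side [505.45687184  44.44150755 149.        ]
```

```bash
python3 -m crank '[[-0.001,0.002,0.03,0,0,0],[0,0,0.03,0,0,0],[0,0,0.012,0,0,0],[0,0,0,0,0,0]]'
python3 -m crank '[[0,0,0.003,0,0,0],[0,0,0.003,0,0,0],[0,0,0,0,0,0]]'
```

```text
time: 7.78
tool_pos: [516.6, 24.5, 32.8]
tcp_rot: [3.141, -0.001, 3.14]
contact_force: [-0.0, -1.0, -0.2]
grip_width: 48.0
finger_force: 30.0
time: 8.15
tool_pos: [517.1, 24.8, 27.3]
tcp_rot: [3.142, 0.0, 3.141]
contact_force: [0.6, 0.4, -0.9]
grip_width: 47.8
finger_force: 30.0
```

```bash
python3 -m crank '[[0,0,0.002,0,0,0],[0,0,0.002,0,0,0],[0,0,0,0,0,0]]'
```

```text
time: 8.52
tool_pos: [516.8, 24.8, 22.9]
tcp_rot: [3.141, -0.0, 3.141]
contact_force: [0.8, -0.4, -1.2]
grip_width: 48.0
finger_force: 30.0
```

```bash
python3 -m crank '[[0,0,0.0015,0,0,0],[0,0,0.0015,0,0,0],[0,0,0.001,0,0,0],[0,0,0,0,0,0]]'
```

```text
time: 9.02
tool_pos: [516.9, 24.8, 19.0]
tcp_rot: [3.141, -0.0, 3.141]
contact_force: [0.1, -0.3, -1.8]
grip_width: 48.4
finger_force: 30.0
```

```bash
python3 -m crank '[[0,0,0.0005,0,0,0],[0,0,0.0005,0,0,0],[0,0,0,0,0,0]]'
```

```text
time: 9.4
tool_pos: [517.0, 24.8, 18.2]
tcp_rot: [3.142, 0.0, 3.141]
contact_force: [-1.0, -0.1, -0.7]
grip_width: 48.4
finger_force: 30.0
```

```bash
python3 -m crank '[[0,0,0.0005,0,0,0],[0,0,0.0005,0,0,0],[0,0,0,0,0,0]]'; python3 -m crank '[[0,0,0.0005,0,0,0],[0,0,0.0005,0,0,0],[0,0,0,0,0,0]]'
```

```text
time: 9.78
tool_pos: [517.1, 24.8, 18.1]
tcp_rot: [-3.142, 0.001, 3.141]
contact_force: [-2.3, -0.8, 9.1]
grip_width: 48.2
finger_force: 30.0
time: 10.15
tool_pos: [517.2, 24.8, 18.0]
tcp_rot: [-3.141, 0.001, 3.141]
contact_force: [-5.6, 0.4, 17.7]
grip_width: 48.4
finger_force: 30.0
```

Contact comes at 18.1, as expected for a seated pot. I ease off the load and release.

```bash
python3 -m crank '[[0,0,-0.0015,0,0,0],[0,0,0,0,0,0]]'; python3 -m crank '[[0,0,0,0,0,0],[0,0,0,0,0,0],[0,0,0,0,0,0]]' 72; python3 -m crank '[[0,0,-0.02,0,0,0],[0,0,-0.04,0,0,0],[0,0,-0.05,0,0,0],[0,0,-0.05,0,0,0],[0,0,-0.05,0,0,0]]'
python3 - <<'E'
from h import *
s=bot.capture('scene');d=bot.capture('side')
cv2.imwrite('pics/m6.png',np.vstack([cv2.resize(s['color'][170:260,270:430],None,fx=4,fy=3,interpolation=2),cv2.resize(d['color'][110:270,220:380],(640,320),interpolation=2)]))
E
```

```text
time: 10.4
tool_pos: [517.3, 24.8, 18.1]
tcp_rot: [-3.142, 0.001, 3.141]
contact_force: [-2.1, 0.7, 6.3]
grip_width: 47.8
finger_force: 30.0
time: 10.78
tool_pos: [516.8, 24.8, 17.3]
tcp_rot: [3.141, -0.0, 3.141]
contact_force: [0.5, 0.4, -0.0]
grip_width: 65.6
finger_force: 0.0
time: 11.4
tool_pos: [516.7, 24.8, 229.1]
tcp_rot: [3.142, -0.0, 3.141]
contact_force: [0.7, -0.9, -0.2]
grip_width: 66.4
finger_force: 0.0
```

View pics/m6.png

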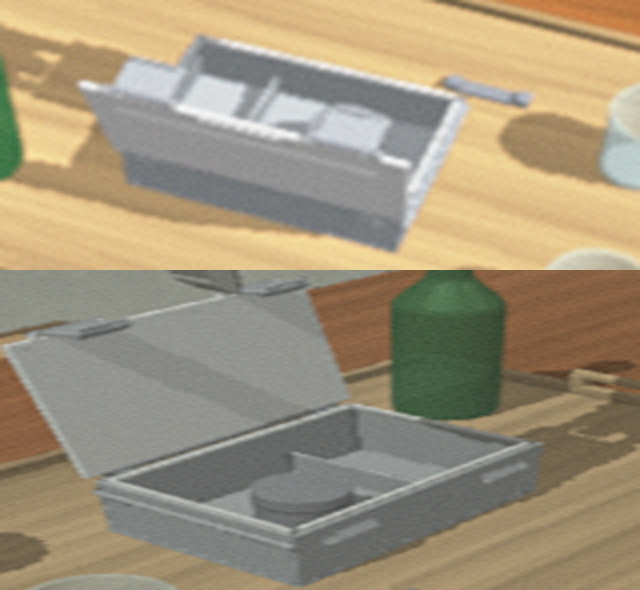

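The side part shows the pot upright in the collar (crop 302,495), with the lid still leaning back (edge from (8,345) to (310,285)). Next I shut the fingers and go over and behind the lid at about y=-6.

```bash
python3 -m crank '[[0,-0.0155,-0.01,0,0,0],[-0.02,-0.0155,-0.01,0,0,0],[-0.05,0,0,0,0,0],[-0.05,0,0,0,0,0],[-0.045,0,0,0,0,0]]' 0; python3 -m crank '[[0,0,0,0,0,0]]'
```

```text
time: 12.12
tool_pos: [682.9, -7.7, 245.9]
tcp_rot: [3.142, -0.003, 3.14]
contact_force: [1.7, -0.5, -0.5]
grip_width: 20.8
finger_force: 0.0
time: 12.25
tool_pos: [683.0, -7.7, 242.8]
tcp_rot: [3.141, -0.006, 3.14]
contact_force: [-0.4, -0.0, -0.6]
grip_width: 10.6
finger_force: 0.0
```

```bash
python3 -m crank '[[0,0,0.04,0,0,0],[0,0,0.042,0,0,0],[0.02,0,0,0,0,0],[0.015,0,0,0,0,0],[0,0,0,0,0,0]]'
python3 - <<'E'
from h import *
q=np.load('box.npy')
for a in (1.95,1.75,1.57,1.4,1.2,1.0,.8,.6,.4,.2,.05):
    d=118;P=box(q,[[68-d*np.cos(a)+4.5*np.sin(a),0,64.5+d*np.sin(a)+4.5*np.cos(a)]])[0];e=box(q,[[68-136*np.cos(a)+4.5*np.sin(a),0,64.5+136*np.sin(a)]])[0]
    print(a,'tool x,z:',(P[0]+9.5).round(),(P[2]-29).round(),'edge',e.round())
E
```

```text
time: 12.88
tool_pos: [645.3, -7.0, 165.7]
tcp_rot: [3.142, -0.001, 3.14]
contact_force: [1.7, -0.4, 0.9]
grip_width: 0.0
finger_force: 0.0
1.95 tool x,z: 654.0 152.0 edge [651.  -4. 200.]
1.75 tool x,z: 631.0 160.0 edge [625.  -4. 207.]
1.57 tool x,z: 610.0 163.0 edge [601.  -5. 209.]
1.4 tool x,z: 590.0 162.0 edge [578.  -5. 208.]
1.2 tool x,z: 567.0 156.0 edge [551.  -6. 200.]
1.0 tool x,z: 546.0 146.0 edge [527.  -6. 188.]
0.8 tool x,z: 527.0 132.0 edge [505.  -7. 171.]
0.6 tool x,z: 511.0 115.0 edge [487.  -7. 150.]
0.4 tool x,z: 499.0 95.0 edge [473.  -8. 126.]
0.2 tool x,z: 491.0 72.0 edge [464.  -8. 101.]
0.05 tool x,z: 488.0 55.0 edge [461.  -8.  80.]
```

```bash
python3 -m crank '[[0.01,0,0.002,0,0,0],[0.01,0,0.002,0,0,0],[0.01,0,0,0,0,0]]';python3 -m crank '[[0.01,0,0,0,0,0],[0.01,0,0,0,0,0],[0.01,0,0,0,0,0]]'
```

```text
time: 13.25
tool_pos: [616.3, -6.4, 161.4]
tcp_rot: [3.142, -0.0, 3.141]
contact_force: [1.1, 1.0, 0.4]
grip_width: 0.6
finger_force: 0.5
time: 13.62
tool_pos: [586.1, -6.2, 161.4]
tcp_rot: [3.141, -0.0, 3.141]
contact_force: [0.5, -0.1, 0.8]
grip_width: 0.2
finger_force: 0.3
```

```bash
cat >> h.py <<'E'
def lidang(verbose=0):
    q=np.load('box.npy');out={}
    for n in('scene','side'):
        c=bot.capture(n);hsv=cv2.cvtColor(cv2.GaussianBlur(c['color'],(3,3),0),cv2.COLOR_BGR2HSV).astype(float)
        sc=[]
        A=np.arange(0,2,.03)
        for a in A:
            def val(D,ys):
                P=box(q,[[68-d*np.cos(a),y,64.5+d*np.sin(a)] for d in D for y in ys])
                u=proj(c,P).round().astype(int);u[:,0]=u[:,0].clip(0,639);u[:,1]=u[:,1].clip(0,399)
                return hsv[u[:,1],u[:,0]]
            i=val(np.arange(100,134,4),(92,86,80,-80,-86,-92));e=val((140,144,148),(92,-92));s=val(range(40,130,10),(103,106,-103,-106))
            f=lambda v:(v[:,1]<40).mean()
            sc.append(f(i)*2-f(e)-f(s))
        k=np.argsort(sc)[::-1][:4];out[n]=[(round(A[j],2),round(sc[j],2)) for j in k]
    return out
E
python3 -c "
from h import *
print(lidang())"
```

```text
{'scene': [(np.float64(1.29), np.float64(1.54)), (np.float64(1.32), np.float64(1.41)), (np.float64(1.26), np.float64(1.4)), (np.float64(1.23), np.float64(1.28))], 'side': [(np.float64(1.35), np.float64(1.92)), (np.float64(1.32), np.float64(1.92)), (np.float64(1.38), np.float64(1.82)), (np.float64(1.41), np.float64(1.33))]}
```

The lid is following, at about 1.33 rad in both views. I continue along the arc.

```bash
python3 -m crank '[[0.0095,0,0.002,0,0,0],[0.0095,0,0.002,0,0,0],[0.0105,0,0.0055,0,0,0],[0.0105,0,0.0055,0,0,0]]';python3 -m crank '[[0.0095,0,0.007,0,0,0],[0.0095,0,0.007,0,0,0],[0.008,0,0.0085,0,0,0],[0.008,0,0.0085,0,0,0],[0,0,0,0,0,0]]'
python3 -c "
from h import *
print(lidang())"
```

```text
time: 14.22
tool_pos: [546.1, -6.2, 146.3]
tcp_rot: [3.142, -0.0, 3.141]
contact_force: [0.8, 0.0, -0.4]
grip_width: -0.1
finger_force: 0.2
time: 14.85
tool_pos: [510.8, -6.1, 114.8]
tcp_rot: [3.141, -0.002, 3.141]
contact_force: [0.4, 0.7, 0.6]
grip_width: 0.6
finger_force: 0.0
{'scene': [(np.float64(0.54), np.float64(1.89)), (np.float64(0.57), np.float64(1.86)), (np.float64(0.72), np.float64(1.78)), (np.float64(0.51), np.float64(1.72))], 'side': [(np.float64(0.57), np.float64(0.91)), (np.float64(1.2), np.float64(0.64)), (np.float64(0.0), np.float64(0.61)), (np.float64(0.54), np.float64(0.5))]}
```

```bash
python3 -m crank '[[0,0,-0.03,0,0,0],[0.019,-0.0007,0,0,0,0],[0.019,-0.0007,0,0,0,0],[0,0,0,0,0,0]]';python3 -m crank '[[0,0,0.02,0,0,0],[0,0,0.02,0,0,0],[0,0,0.015,0,0,0],[0,0,0,0,0,0],[0,0,0,0,0,0]]'
python3 -c "
from h import *
print(lidang())"
```

```text
time: 15.45
tool_pos: [473.7, -7.6, 146.1]
tcp_rot: [3.142, 0.001, 3.141]
contact_force: [0.8, 0.4, -0.5]
grip_width: 0.5
finger_force: 0.0
time: 16.08
tool_pos: [474.9, -7.7, 91.2]
tcp_rot: [-3.141, 0.001, 3.141]
contact_force: [-0.5, -0.3, 0.2]
grip_width: 0.2
finger_force: 0.0
{'scene': [(np.float64(0.09), np.float64(1.93)), (np.float64(0.12), np.float64(1.85)), (np.float64(0.03), np.float64(1.83)), (np.float64(0.06), np.float64(1.8))], 'side': [(np.float64(0.06), np.float64(0.78)), (np.float64(0.03), np.float64(0.75)), (np.float64(0.0), np.float64(0.61)), (np.float64(0.63), np.float64(0.53))]}
```

```bash
python3 -m crank '[[0,0,0.012,0,0,0],[0,0,0.01,0,0,0],[0,0,0.006,0,0,0],[0,0,0,0,0,0]]';python3 -m crank '[[0,0,0.002,0,0,0],[0,0,0.002,0,0,0],[0,0,0,0,0,0]]'; python3 -m crank '[[0,0,0.002,0,0,0],[0,0,0,0,0,0]]'
```

```text
time: 16.68
tool_pos: [473.5, -7.5, 61.9]
tcp_rot: [3.141, -0.001, 3.141]
contact_force: [-0.2, -0.7, 0.2]
grip_width: 0.4
finger_force: 0.0
time: 17.05
tool_pos: [473.9, -7.6, 58.6]
tcp_rot: [3.142, 0.0, 3.141]
contact_force: [-0.8, -0.7, 0.3]
grip_width: 0.4
finger_force: 0.0
time: 17.3
tool_pos: [473.8, -7.6, 56.5]
tcp_rot: [3.141, -0.0, 3.141]
contact_force: [1.0, 0.5, 0.4]
grip_width: 0.5
finger_force: 0.0
```

```bash
for i in 1 2; do :; done; python3 -m crank '[[0,0,0.001,0,0,0],[0,0,0.001,0,0,0],[0,0,0,0,0,0]]';python3 -m crank '[[0,0,0.001,0,0,0],[0,0,0,0,0,0]]'; python3 -m crank '[[0,0,0.001,0,0,0],[0,0,0,0,0,0]]'
```

```text
time: 17.68
tool_pos: [473.8, -7.6, 54.5]
tcp_rot: [3.141, -0.0, 3.141]
contact_force: [-0.8, -0.4, 0.0]
grip_width: 0.1
finger_force: 0.0
time: 17.92
tool_pos: [473.8, -7.6, 53.5]
tcp_rot: [3.141, -0.0, 3.141]
contact_force: [-0.4, -0.4, 0.2]
grip_width: 0.4
finger_force: 0.0
time: 18.18
tool_pos: [473.8, -7.6, 52.5]
tcp_rot: [3.141, -0.0, 3.141]
contact_force: [-0.2, 0.5, 0.2]
grip_width: 0.5
finger_force: 0.0
```

```bash
python3 -m crank '[[0,0,0.001,0,0,0],[0,0,0,0,0,0]]';python3 -m crank '[[0,0,0.001,0,0,0],[0,0,0,0,0,0]]'; python3 -m crank '[[0,0,0.001,0,0,0],[0,0,0,0,0,0]]'
```

```text
time: 18.42
tool_pos: [473.9, -7.6, 51.5]
tcp_rot: [3.141, -0.0, 3.141]
contact_force: [0.4, 0.6, 0.2]
grip_width: 0.6
finger_force: 0.0
time: 18.68
tool_pos: [473.9, -7.6, 50.5]
tcp_rot: [3.141, -0.0, 3.141]
contact_force: [-0.1, -0.4, 0.1]
grip_width: 0.6
finger_force: 0.0
time: 18.92
tool_pos: [473.9, -7.6, 49.6]
tcp_rot: [3.141, -0.0, 3.141]
contact_force: [0.8, -1.1, 0.0]
grip_width: 0.0
finger_force: 0.0
```

```bash
python3 -m crank '[[0,0,0.001,0,0,0],[0,0,0.001,0,0,0],[0,0,0,0,0,0]]';python3 -m crank '[[0,0,0.001,0,0,0],[0,0,0,0,0,0]]'; python3 -m crank '[[0,0,0.001,0,0,0],[0,0,0,0,0,0]]';python3 -c "
from h import *
print(lidang())"
```

```text
time: 19.3
tool_pos: [473.8, -7.6, 47.5]
tcp_rot: [3.141, -0.0, 3.141]
contact_force: [0.6, 0.5, -0.1]
grip_width: 0.5
finger_force: 0.0
time: 19.55
tool_pos: [473.9, -7.6, 46.5]
tcp_rot: [3.141, -0.0, 3.141]
contact_force: [-0.6, -0.0, 1.0]
grip_width: 0.2
finger_force: 0.0
time: 19.8
tool_pos: [474.0, -7.6, 45.6]
tcp_rot: [3.142, 0.0, 3.141]
contact_force: [0.3, -0.1, 1.2]
grip_width: 0.7
finger_force: 0.3
{'scene': [(np.float64(0.09), np.float64(1.93)), (np.float64(0.12), np.float64(1.85)), (np.float64(0.03), np.float64(1.83)), (np.float64(0.15), np.float64(1.81))], 'side': [(np.float64(0.06), np.float64(0.83)), (np.float64(0.03), np.float64(0.81)), (np.float64(0.0), np.float64(0.67)), (np.float64(0.09), np.float64(0.6))]}
```

Contact starts at about 46.5. I press on in millimetre steps, watching the force.

```bash
python3 -m crank '[[0,0,0.001,0,0,0],[0,0,0,0,0,0]]';python3 -m crank '[[0,0,0.001,0,0,0],[0,0,0,0,0,0]]'; python3 -m crank '[[0,0,0.001,0,0,0],[0,0,0,0,0,0]]'
```

```text
time: 20.15
tool_pos: [474.0, -7.6, 44.8]
tcp_rot: [-3.142, 0.0, 3.141]
contact_force: [-0.7, -0.4, 3.1]
grip_width: 0.7
finger_force: 2.0
time: 20.4
tool_pos: [473.9, -7.6, 43.8]
tcp_rot: [3.142, 0.0, 3.141]
contact_force: [-1.9, 0.1, 5.0]
grip_width: 0.4
finger_force: 2.4
time: 20.65
tool_pos: [473.8, -7.6, 42.8]
tcp_rot: [3.142, -0.0, 3.141]
contact_force: [-1.4, -0.6, 5.1]
grip_width: 0.3
finger_force: 2.6
```

```bash
python3 -m crank '[[0,0,0.001,0,0,0],[0,0,0,0,0,0]]';python3 -m crank '[[0,0,0.0007,0,0,0],[0,0,0,0,0,0]]'
```

```text
time: 20.9
tool_pos: [473.8, -7.6, 41.9]
tcp_rot: [-3.142, -0.0, 3.141]
contact_force: [-1.8, 0.3, 6.5]
grip_width: -0.0
finger_force: 3.6
time: 21.15
tool_pos: [473.7, -7.6, 41.3]
tcp_rot: [-3.142, -0.0, 3.141]
contact_force: [-3.2, -0.4, 8.3]
grip_width: -0.0
finger_force: 4.2
```

```bash
python3 -m crank '[[0,0,0.0005,0,0,0],[0,0,0,0,0,0]]';python3 -m crank '[[0,0,0.0005,0,0,0],[0,0,0,0,0,0]]'
```

```text
time: 21.4
tool_pos: [473.7, -7.6, 40.9]
tcp_rot: [-3.142, -0.0, 3.141]
contact_force: [-3.0, 0.4, 8.7]
grip_width: 0.5
finger_force: 4.4
time: 21.65
tool_pos: [473.6, -7.6, 40.4]
tcp_rot: [-3.142, -0.0, 3.141]
contact_force: [-3.0, -0.3, 8.5]
grip_width: 0.7
finger_force: 4.5
```

```bash
python3 -m crank '[[0,0,0.0004,0,0,0],[0,0,0,0,0,0]]'
```

```text
time: 21.9
tool_pos: [473.7, -7.6, 40.2]
tcp_rot: [-3.142, -0.0, 3.141]
contact_force: [-3.7, 0.2, 10.8]
grip_width: 0.3
finger_force: 5.5
```

```bash
python3 -m crank '[[0,0,0.0004,0,0,0],[0,0,0,0,0,0]]';python3 -m crank '[[0,0,0.0003,0,0,0],[0,0,0,0,0,0]]'
```

```text
time: 22.15
tool_pos: [473.7, -7.6, 40.0]
tcp_rot: [-3.141, 0.0, 3.141]
contact_force: [-4.5, 1.3, 14.1]
grip_width: 0.6
finger_force: 7.2
time: 22.4
tool_pos: [473.7, -7.6, 40.0]
tcp_rot: [-3.141, 0.0, 3.141]
contact_force: [-6.7, -0.2, 16.4]
grip_width: 0.3
finger_force: 8.3
```

```bash
python3 -m crank '[[0,0,0.0003,0,0,0],[0,0,0,0,0,0]]'
```

```text
time: 22.65
tool_pos: [473.7, -7.6, 39.8]
tcp_rot: [-3.141, 0.0, 3.141]
contact_force: [-6.6, -0.8, 18.0]
grip_width: -0.1
finger_force: 9.0
```

The force now climbs steeply at 39.8, so I back off to see whether the lid springs back.

```bash
python3 -m crank '[[0,0,-0.002,0,0,0],[0,0,0,0,0,0]]'; python3 -m crank '[[0,0,-0.001,0,0,0],[0,0,0,0,0,0]]'; python3 -m crank '[[0,0,-0.002,0,0,0],[0,0,0,0,0,0]]'
```

```text
time: 22.9
tool_pos: [474.0, -7.6, 40.4]
tcp_rot: [3.141, 0.0, 3.141]
contact_force: [-0.9, -0.4, 0.2]
grip_width: 0.6
finger_force: 0.0
time: 23.15
tool_pos: [473.8, -7.6, 41.3]
tcp_rot: [3.141, -0.0, 3.141]
contact_force: [0.1, 0.3, 0.2]
grip_width: 0.3
finger_force: 0.0
time: 23.4
tool_pos: [474.0, -7.6, 43.6]
tcp_rot: [3.142, 0.0, 3.141]
contact_force: [0.4, -0.6, 1.0]
grip_width: 0.5
finger_force: 0.0
```

The lid stays down, so at least one clip has snapped. I probe each side lightly to check both.

```bash
python3 -m crank '[[0,0,-0.006,0,0,0],[-0.008,0.025,0,0,0,0],[0,0.024,0,0,0,0],[0,0,0.007,0,0,0],[0,0,0,0,0,0]]'; python3 -m crank '[[0,0,0.002,0,0,0],[0,0,0.001,0,0,0],[0,0,0,0,0,0]]'; python3 -m crank '[[0,0,0.001,0,0,0],[0,0,0,0,0,0]]'; python3 -m crank '[[0,0,0.001,0,0,0],[0,0,0,0,0,0]]'
```

```text
time: 24.02
tool_pos: [481.5, 41.1, 42.1]
tcp_rot: [-3.141, -0.001, 3.141]
contact_force: [0.5, -0.7, 1.0]
grip_width: 0.4
finger_force: 0.0
time: 24.4
tool_pos: [482.1, 40.9, 39.7]
tcp_rot: [-3.141, 0.0, 3.14]
contact_force: [-0.7, -0.7, 2.5]
grip_width: 0.4
finger_force: 1.6
time: 24.65
tool_pos: [482.1, 41.0, 39.1]
tcp_rot: [-3.141, 0.001, 3.141]
contact_force: [-2.4, -1.2, 7.9]
grip_width: 0.3
finger_force: 4.2
time: 24.9
tool_pos: [482.2, 41.1, 38.6]
tcp_rot: [-3.141, 0.001, 3.141]
contact_force: [-3.4, -1.4, 12.9]
grip_width: 0.1
finger_force: 6.8
```

```bash
python3 -m crank '[[0,0,-0.012,0,0,0],[0,-0.049,0,0,0,0],[0,-0.049,0,0,0,0],[0,0,0.007,0,0,0],[0,0,0,0,0,0]]'; python3 -m crank '[[0,0,0.001,0,0,0],[0,0,0.001,0,0,0],[0,0,0,0,0,0]]'; python3 -m crank '[[0,0,0.001,0,0,0],[0,0,0,0,0,0]]'; python3 -m crank '[[0,0,0.001,0,0,0],[0,0,0,0,0,0]]'
```

```text
time: 25.52
tool_pos: [481.3, -56.1, 42.1]
tcp_rot: [3.141, -0.001, 3.14]
contact_force: [0.3, -0.1, -0.9]
grip_width: 1.0
finger_force: 0.0
time: 25.9
tool_pos: [481.9, -56.0, 40.5]
tcp_rot: [3.141, -0.0, -3.141]
contact_force: [-0.6, -0.7, -0.4]
grip_width: 0.4
finger_force: 0.0
time: 26.15
tool_pos: [481.8, -56.5, 39.5]
tcp_rot: [3.141, -0.0, 3.141]
contact_force: [0.5, -0.4, 0.6]
grip_width: 0.5
finger_force: 0.0
time: 26.4
tool_pos: [481.9, -56.6, 38.4]
tcp_rot: [3.141, -0.0, 3.141]
contact_force: [-0.0, 0.7, 0.0]
grip_width: 0.4
finger_force: 0.0
```

```bash
python3 -m crank '[[0,0,0.001,0,0,0],[0,0,0,0,0,0]]'; python3 -m crank '[[0,0,-0.012,0,0,0],[0.005,0.053,0,0,0,0],[0,0.053,0,0,0,0],[0,0,0.009,0,0,0],[0,0,0,0,0,0]]';python3 -m crank '[[0,0,0.001,0,0,0],[0,0,0,0,0,0]]'; python3 -m crank '[[0,0,0.001,0,0,0],[0,0,0,0,0,0]]'
```

```text
time: 26.65
tool_pos: [482.0, -56.7, 38.2]
tcp_rot: [-3.141, 0.0, 3.141]
contact_force: [-3.0, 0.3, 7.3]
grip_width: 0.6
finger_force: 3.7
time: 27.28
tool_pos: [476.6, 49.2, 40.2]
tcp_rot: [-3.141, -0.001, -3.142]
contact_force: [-0.5, -0.2, -0.8]
grip_width: 0.1
finger_force: 0.0
time: 27.52
tool_pos: [477.1, 48.4, 39.6]
tcp_rot: [3.142, 0.0, 3.139]
contact_force: [0.6, -0.3, -0.8]
grip_width: 0.6
finger_force: 0.0
time: 27.78
tool_pos: [476.9, 49.1, 38.5]
tcp_rot: [3.142, -0.0, 3.14]
contact_force: [-0.4, -0.1, 0.8]
grip_width: 0.5
finger_force: 0.0
```

```bash
python3 -m crank '[[0,0,0.001,0,0,0],[0,0,0,0,0,0]]'; python3 -m crank '[[0,0,-0.004,0,0,0],[0,0,-0.04,0,0,0],[0.05,-0.02,-0.04,0,0,0],[0.05,-0.03,0,0,0,0],[0,0,0,0,0,0]]'
python3 - <<'E'
from h import *
o,c=cap('wrist','w9.png');E=wE(o,c);q=np.load('box.npy');print(o['tool_pos'],lidang())
g=cv2.GaussianBlur(cv2.cvtColor(c['color'],6),(3,3),0).astype(int)
for n,s in(('L',1),('R',-1)):
  for y in (50,60,70):
    col=[]
    for z in range(30,76,3):
        u=proj(c,box(q,[-72,s*y,z]),E)[0].round().astype(int)
        col.append(int(g[u[1].clip(0,399),u[0].clip(0,639)]))
    print(n,y,col, u)
E
```

```text
time: 28.02
tool_pos: [477.1, 49.3, 38.2]
tcp_rot: [-3.141, 0.001, 3.141]
contact_force: [-2.0, -1.0, 8.1]
grip_width: 0.9
finger_force: 3.6
time: 28.65
tool_pos: [377.1, 0.2, 118.9]
tcp_rot: [3.141, -0.002, 3.139]
contact_force: [0.8, 0.5, 0.4]
grip_width: 0.4
finger_force: 0.0
[3.77103127e+02 2.30383383e-01 1.18949899e+02] {'scene': [(np.float64(0.09), np.float64(1.85)), (np.float64(0.03), np.float64(1.8)), (np.float64(0.12), np.float64(1.78)), (np.float64(0.06), np.float64(1.76))], 'side': [(np.float64(0.75), np.float64(0.61)), (np.float64(0.72), np.float64(0.52)), (np.float64(0.69), np.float64(0.5)), (np.float64(0.0), np.float64(0.5))]}
L 50 [42, 43, 42, 42, 42, 42, 42, 42, 42, 42, 42, 42, 42, 42, 43, 42] [364 294]
L 60 [41, 42, 42, 43, 42, 42, 42, 43, 42, 42, 42, 42, 42, 42, 42, 42] [375 294]
L 70 [40, 42, 43, 43, 43, 43, 42, 43, 43, 42, 43, 42, 42, 42, 42, 42] [386 294]
R 50 [42, 42, 43, 42, 43, 42, 42, 42, 42, 42, 42, 42, 42, 42, 35, 31] [252 297]
R 60 [42, 42, 42, 42, 42, 43, 42, 42, 42, 42, 42, 43, 42, 43, 34, 31] [241 297]
R 70 [42, 42, 43, 42, 42, 42, 42, 42, 42, 42, 42, 42, 42, 42, 34, 32] [230 297]
```

Both sides now stop rigidly at the same height (38.2) and stay down unloaded. The left side had stood about 1.5 mm proud before it snapped in. The arm is clear, so I hand in.

```bash
python3 -c "
from plant import bot
print(bot.close_job())"
```

```text
the job is handed in; nothing more can be done
None
```

I set the pot gently in the collar, and closed the lid with at most about 19 N. Both clips appear latched: each side stops at the same height and stays down unloaded. The left one only snapped in on a second, lighter press, and I had no pictures left to see the hooks. I handed the job in at about 29 s with the arm clear; the bottle, glasses and rest were not part of any move.

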